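Show the helper which tin fills the gap in the food parcel

ROBOT

A 6-joint arm with a two-finger parallel gripper is mounted at the origin on the work surface. World frame = base frame: x ahead of the robot, y to its left, z up, the work surface at z = 0. Lengths are in m, angles in degrees, forces in N, time in s.
With the tool pointing down it reaches from about 0.3 to 0.775 m from the base axis. Payload 14.6 kg.
Tool frame: the origin (TCP) lies at the very end of the fingers, on their centre line; the grasp point (between the pads) lies 19 mm behind it; z points along the fingers, y is the direction in which the jaws open and shut (so a half turn about z gives the same grasp; the last joint's range is limited). The gripper opens to 94 mm and grips with 3 to 60 N. Pads are 16 mm wide; open, the fingers measure 119 mm over their backs; the gripper's body (75 mm by 177 mm) begins 78 mm behind the grasp point.
Start: joints at [-72.915, 17.183, 87.147, -0, 75.671, -3.816], TCP at [0.196, -0.514, 0.184] pointing down, gripper open.
Joint ranges: [-173.82, 173.82], [-45.26, 126.66], [13.44, 144.39], [-59.66, 239.66], [0, 175.72], [-146.38, 146.38]. Speed limits (degrees/s): [127.2, 127.2, 147.25, 180, 180, 180].

INTERFACE

Orientations are given as a 3x3 rotation matrix whose columns are the frame's x, y, z axes.
In Python, from cell import ctrl gives the robot as it stands.
- The arm moves only by the shell command python3 -m creep 'ROWS' [FORCE]. ROWS is JSON, one flat list of numbers, 7 for each row, row after row: the closure, from 0 (fully open) to 1 (shut), then the shift along the tool's x, y, z in mm, then the turn, a rotation vector about the tool's x, y, z in rad. In form: [jaw, dx, dy, dz, ax, ay, az, jaw, dx, dy, dz, ax, ay, az, ...]. A call has exactly 10 rows; each row shifts and turns the commanded pose from where the row before left it, along the tool's axes as they then stand; what a row does not reach is not made up. A row lasts 1/10 s, in which the tool goes at most 50 mm and 8.59 degrees, less where a joint would pass 70% of its speed; a pose out of reach is approached as far as the arm can. A call with a gripper value outside its range is refused whole. The fingers move at their own pace and stop on an object; FORCE is the grip in N (left out, the last holds). Time passes only in rows, so rows that do not move let the fingers close, or fill a call up. It gives the time, the measured TCP pose, the force and the opening at its end, in the units of the state.
- ctrl.get_state(): the state, without advancing time (a new reading comes with each control period).
- ctrl.camera(name): name is "side" or "top" or "wrist"; returns a dict with "frame" (480x640x3 uint8, red, green, blue), "fov_y" (degrees; the focal length in pixels is half the picture's height over the tangent of half this angle, whatever the lens; pixels are square), "cx", "cy" (the principal point, pixels), "R" (3x3) and "t" (3): a world point X has camera coordinates R X + t. Camera axes: x right, y down, z forward; pixel columns grow to the right and rows downward; lengths in m; the calibration is good to about 2 mm. A picture is of the moment at which its call begins. There is no depth.
- ctrl.sign_off(): hands the job in, once; it reports no verdict.
The state is a dict: "time_s": time; "joints": joint angles; "qvel": joint speeds; "effort": joint torques, N m; "eef_pos": TCP position; "eef_rot": TCP orientation; "wrist_force": force on the tool from outside, world axes, zero at the start; "wrist_torque": the same for the moment, N m; "opening": finger opening in m.
Only numpy, scipy, OpenCV 4.12 (cv2) and the standard library are available. Lean on these libraries where they do the work, as an engineer would, in place of code of your own. Each camera call takes 0.05 s, during which the arm holds its last target. There are 200 camera calls.

TASK

Press the call button all the way down and let it come up, to get the helper's attention. Then point straight down with the fingertips at the lid of the flat tin on the plywood board, holding them two or three centimetres above its middle for two seconds without touching it; then point in the same way at the one empty compartment of the cardboard carton, two or three centimetres above the middle of its open top for two seconds, and finish there, still pointing at it. Do not bring the fingers down over the two other cans, and do not touch or move any of the groceries, the board or the carton.

Things in the scene. Friction and masses are not known exactly. Their poses are not given: they have to be found in the camera images.
- call (a joint): Travel of the call button, in m: 0 up, about 0.006 fully down. It springs back; fully down takes about 4 N.
- call_top (a point): Centre of the top of the call button's cap, a grey disc of 32 mm diameter on a small fixed black housing on the table, between the robot and the carton. The cap is pressed straight down.
- board: Flat plywood board, 220 x 220 x 6 mm, fixed, lying on the table to the robot's left. Origin at the centre of its underside. The flat tin, the tall can and the middle can stand upright on it, their axes about 113 mm apart, in any arrangement.
- flat_tin: The flat tin: a closed round steel tin with a green label round its side, wider than high, 90 mm diameter, 40 mm high, loose on the board. Origin at the centre of its underside, z up.
- flat_tin_top (a point): Centre of the flat tin's lid (40 mm above its underside).
- tall_can: Bystander: tall steel can with a green label round its side, 66 mm diameter, 105 mm high, loose on the board. Origin at the centre of its underside.
- tall_can_top (a point): Centre of the tall can's lid (105 mm above its underside).
- mid_can: Bystander: middle-sized steel can with a green label round its side, 68 mm diameter, 80 mm high, loose on the board. Origin at the centre of its underside.
- mid_can_top (a point): Centre of the middle can's lid (80 mm above its underside).
- carton: Open cardboard carton, fixed, 120 mm (its x) x 330 mm (its y) x 85 mm high, walls 4 mm, divided along y by two walls into three compartments of about 105 x 112 mm, centres 108 mm apart. Origin at the centre of its underside. The jar and the milk stand in two compartments, the third is empty; which is which varies.
- card: Flat white paper card, 70 x 70 x 3 mm, fixed on the floor of the empty compartment, at its centre. Origin at the centre of its underside.
- gap_mouth (a point): Centre of the open top of the empty compartment, at the height of the carton's rim (85 mm above the table).
- jar: Bystander: glass jar with metal cap, 68 mm diameter, 115 mm high, loose in the carton (its cap stands about 34 mm above the rim). Origin at the centre of its underside.
- milk: Bystander: small milk carton, 62 x 62 x 100 mm with a 26 mm screw cap 12 mm high on top, loose in the carton (its cap stands about 31 mm above the rim). Origin at the centre of its underside.
Things that resemble listed ones, but are neither listed nor needed, are in the scene too. Of the things shaped like the part that bears call, the black one is meant. What is shaped like the flat_tin but purple is not meant.

How it is judged (in metres and radians):
On the way, in this order (a step that is already met when the one before it is completed fails the run):
1. the call button is pressed down by the fingers (value of joint call above 0.0042 m and contact force between the fingers and call above 0.5 N), for 0.05 s.
2. the call button is let up again (value of joint call below 0.0015 m), for 0.1 s.
3. the fingers point at the flat tin: the grasp point (about 2 cm behind the fingertips) stays within 25 mm of the lid's centre sideways and less than 75 mm above it, for 1.6 s (horizontal distance between the grasp point and flat_tin_top below 0.025 m and z of the grasp point in the frame of flat_tin_top between 0.012 and 0.075 m), for 1.6 s.
4. the fingers point at the empty compartment in the same way for 1.6 s (horizontal distance between the grasp point and gap_mouth below 0.025 m and z of the grasp point in the frame of gap_mouth between 0.012 and 0.075 m), for 1.6 s.
At the end, for the whole second after the job is handed in: The fingers still point at the empty compartment (grasp point within 25 mm of its centre sideways, 12 to 75 mm above the rim), the call button is up, and all five groceries stand at rest, upright and within 8 mm of where they began (all of step 4 and value of joint call below 0.0015 m and distance of each of flat_tin, tall_can, mid_can, jar, milk from where it was at the start of the episode below 0.008 m and angle between each of flat_tin, tall_can, mid_can, jar, milk's own z axis and vertical below 0.1 rad and linear speed of each of flat_tin, tall_can, mid_can, jar, milk below 0.02 m/s); the robot touches nothing.
It fails at once if the robot touches a tin, can, jar or the milk (contact force between any of the fingers, the arm and flat_tin above 0.3 N or contact force between any of the fingers, the arm and tall_can above 0.3 N or contact force between any of the fingers, the arm and mid_can above 0.3 N or contact force between any of the fingers, the arm and jar above 0.3 N or contact force between any of the fingers, the arm and milk above 0.3 N).
It fails at once if the robot touches the carton, the card or the board (contact force between any of the fingers, the arm and carton above 0.3 N or contact force between any of the fingers, the arm and card above 0.3 N or contact force between any of the fingers, the arm and board above 0.3 N).
It fails at once if a tin, can, jar or the milk is moved, tipped or lifted (distance of any of flat_tin, tall_can, mid_can, jar, milk from where it was at the start of the episode above 0.012 m or angle between any of flat_tin, tall_can, mid_can, jar, milk's own z axis and vertical above 0.2 rad).
It fails at once if the robot points at one of the two other cans (grasp point within 20 mm of its centre sideways and less than 52 mm above its lid) ((horizontal distance between the grasp point and tall_can_top below 0.02 m and z of the grasp point in the frame of tall_can_top between 0 and 0.052 m) or (horizontal distance between the grasp point and mid_can_top below 0.02 m and z of the grasp point in the frame of mid_can_top between 0 and 0.052 m)).
It also fails if it takes over 48 s, if anything falls off the work surface, if the arm or the gripper's body presses on something with over 40 N, if the wrist force passes 120 N, or if a joint passes its speed limit or range.

## Working session

There is one attempt and no reset: what is moved stays moved. The work goes in short steps, Python scripts to look and compute and a shell command to move; the robot and the scene stay as the last step left them, time stands still between calls to the robot, and variables do not carry over. Pictures are saved under pics/ and viewed, about 8 in all and at most 12, crops included, and the job is handed in when it is done.

```bash
mkdir -p pics
cat > h.py <<'E'
import numpy as np, cv2
from cell import ctrl
def grab(n,name):
    c=ctrl.camera(n); cv2.imwrite(f'pics/{name}.png',c['frame'][:,:,::-1]); np.save(f'pics/{name}.npy',{k:c[k] for k in c if k!='frame'},allow_pickle=True); return c
def load(name): return np.load(f'pics/{name}.npy',allow_pickle=True).item()
def pix(c,u,v,z):
    f=240/np.tan(np.radians(c['fov_y'])/2); R=np.array(c['R']);t=np.array(c['t'])
    d=R.T@np.array([(u-c['cx'])/f,(v-c['cy'])/f,1]); o=-R.T@t
    return o+d*(z-o[2])/d[2]
def proj(c,X):
    f=240/np.tan(np.radians(c['fov_y'])/2); p=np.array(c['R'])@np.array(X)+c['t']
    return f*p[0]/p[2]+c['cx'],f*p[1]/p[2]+c['cy']
E
python3 - <<'E'
from h import *
for n in('top','side'):
    c=grab(n,n+'1'); print(n,{k:np.round(c[k],3).tolist() for k in c if k!='frame'}, [x for x in c])
s=ctrl.get_state();print(s)
E
```

```text
top {'fov_y': 51.069, 'cx': 318.653, 'cy': 232.433, 'R': [[-0.017, -1.0, -0.016], [-0.995, 0.019, -0.103], [0.103, 0.014, -0.995]], 't': [0.065, 0.481, 1.157]} ['frame', 'fov_y', 'cx', 'cy', 'R', 't']
side {'fov_y': 46.477, 'cx': 322.533, 'cy': 246.516, 'R': [[-0.966, -0.256, -0.022], [-0.142, 0.603, -0.785], [0.215, -0.755, -0.619]], 't': [0.453, 0.095, 0.965]} ['frame', 'fov_y', 'cx', 'cy', 'R', 't']
{'time_s': 0.1, 'joints': array([-7.29159411e+01,  1.72120123e+01,  8.71748412e+01, -2.53810495e-03,
        7.56692738e+01, -3.81607257e+00]), 'qvel': array([ 0.0147322 , -0.05980888, -0.11182006,  0.0677598 ,  0.08047655,
        0.07808398]), 'effort': array([-1.56910619e-04, -5.32649410e+01, -3.53287518e+01,  7.08927051e-02,
        2.35360838e-02, -5.02809553e-05]), 'eef_pos': array([ 0.19612064, -0.51358911,  0.18326126]), 'eef_rot': array([[ 9.34199740e-01,  3.56750244e-01, -3.28808955e-04],
       [ 3.56750395e-01, -9.34199284e-01,  9.23771221e-04],
       [ 2.23825188e-05, -9.80289560e-04, -9.99999519e-01]]), 'wrist_force': array([0.1345638 , 0.62662787, 0.38153846]), 'wrist_torque': array([ 0.01734852,  0.00549346, -0.04168898]), 'opening': 0.09385705894724541}
```

View pics/top1.png

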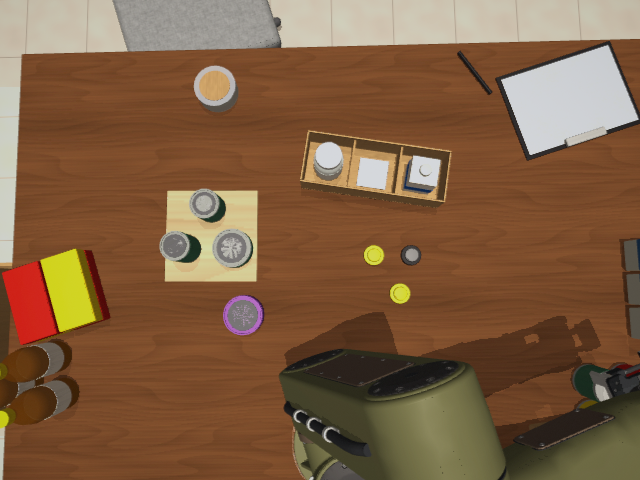

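View pics/side1.png

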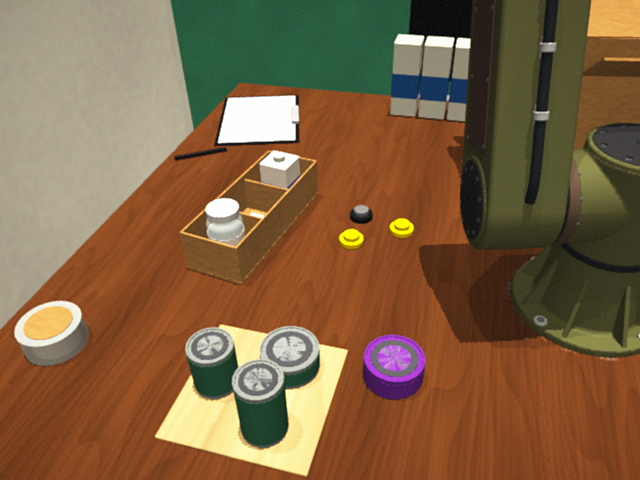

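The top view shows the black button at (411,255), flat tin at (232,248) and purple decoy at (243,315). The tall can is at (178,246), the middle can at (207,204), and the middle compartment with the card at (373,173) is empty. I'll take enlarged crops next.

Run:
```python
from h import *
a=cv2.imread('pics/top1.png')[120:300,150:460]; cv2.imwrite('pics/c1.png',cv2.resize(a,None,fx=2.5,fy=2.5,interpolation=cv2.INTER_CUBIC))
a=cv2.imread('pics/side1.png')[140:400,180:400]; cv2.imwrite('pics/c2.png',cv2.resize(a,None,fx=2.3,fy=2.3,interpolation=cv2.INTER_CUBIC))
```

```text
(no output)
```

View pics/c1.png

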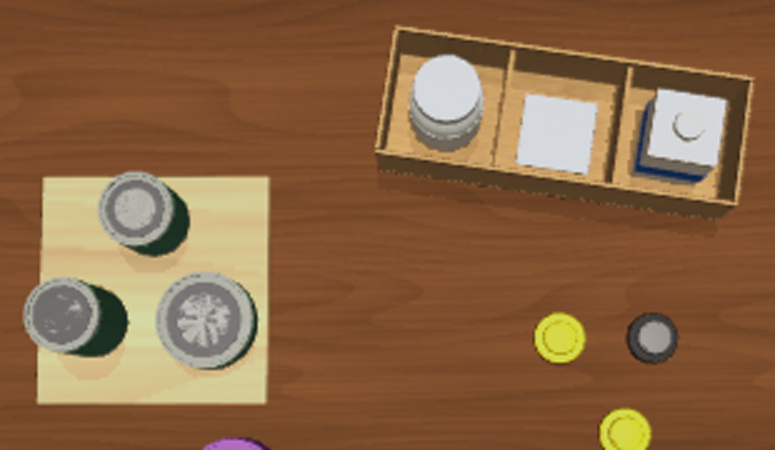

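View pics/c2.png

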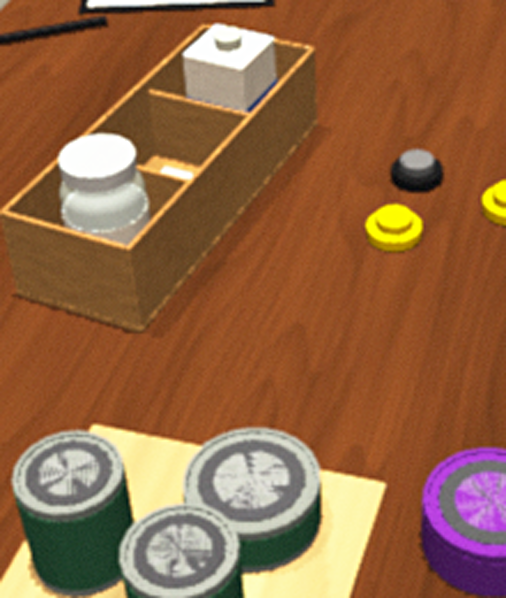

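```bash
cat > tri.py <<'E'
from h import *
T=load('top1');S=load('side1')
def tri(a,b):
    P=[];x=[(150+a[0]/2.5,120+a[1]/2.5),(180+b[0]/2.3,140+b[1]/2.3)]
    for c in(T,S):
        f=240/np.tan(np.radians(c['fov_y'])/2);K=np.array([[f,0,c['cx']],[0,f,c['cy']],[0,0,1]])
        P.append(K@np.c_[c['R'],c['t']])
    X=cv2.triangulatePoints(P[0],P[1],np.array(x[0],float),np.array(x[1],float)).ravel();return X[:3]/X[3]
for n,a,b,z in[('call',(656,337),(417,160),None),('flat',(205,320),(252,484),.046),('tall',(61,316),(180,550),.111),('mid',(137,209),(70,477),.086),
 ('r1',(398,27),(5,212),.085),('r2',(752,77),(207,24),.085),('r3',(738,206),(314,46),.085),('r4',(377,154),(135,245),.085),('jar',(447,88),(98,157),.119),('milkcap',(690,123),(229,36),.116),('b1',(43,177),(0,0),.006),('b2',(269,177),(97,426),.006),('b3',(267,404),(385,484),.006),('b4',(37,404),(0,0),.006)]:
    X=tri(a,b);z=X[2] if z is None else z
    print(n,X.round(4),pix(T,150+a[0]/2.5,120+a[1]/2.5,z).round(4),pix(S,180+b[0]/2.3,140+b[1]/2.3,z).round(4))
for p in[(522,95),(597,100),(591,173),(516,165)]:print(pix(T,150+p[0]/2.5,120+p[1]/2.5,.007).round(4))
E
python3 tri.py
```

```text
call [ 0.4269 -0.1628  0.0168] [ 0.4261 -0.1629  0.0168] [ 0.4275 -0.1627  0.0168]
flat [0.4495 0.2589 0.0387] [0.4478 0.2572 0.046 ] [0.4481 0.265  0.046 ]
tall [0.4507 0.3722 0.1095] [0.4488 0.3712 0.111 ] [0.4516 0.3735 0.111 ]
mid [0.5484 0.3133 0.0787] [0.5462 0.3112 0.086 ] [0.5456 0.3191 0.086 ]
r1 [0.7106 0.0733 0.0816] [0.7098 0.0733 0.085 ] [0.7077 0.0773 0.085 ]
r2 [ 0.6545 -0.2472  0.0842] [ 0.6561 -0.2465  0.085 ] [ 0.6524 -0.2458  0.085 ]
r3 [ 0.5397 -0.2287  0.0842] [ 0.5383 -0.2288  0.085 ] [ 0.5404 -0.2272  0.085 ]
r4 [0.5921 0.094  0.0859] [0.5923 0.0941 0.085 ] [0.5925 0.093  0.085 ]
jar [0.6444 0.0301 0.1152] [0.643 0.03  0.119] [0.6422 0.0351 0.119 ]
milkcap [ 0.6082 -0.1837  0.111 ] [ 0.6078 -0.1825  0.116 ] [ 0.6044 -0.1753  0.116 ]
b1 [0.528  0.3012 0.4014] [0.5928 0.4223 0.006 ] [ 0.9552 -0.3847  0.006 ]
b2 [0.5889 0.2032 0.0022] [0.5883 0.2027 0.006 ] [0.5869 0.2064 0.006 ]
b3 [0.3715 0.2066 0.0018] [0.3699 0.2057 0.006 ] [0.372  0.2104 0.006 ]
b4 [0.4465 0.332  0.4318] [0.3737 0.425  0.006 ] [ 0.9552 -0.3847  0.006 ]
[ 0.6638 -0.0436  0.007 ]
[ 0.6573 -0.116   0.007 ]
[ 0.5857 -0.108   0.007 ]
[ 0.595  -0.0361  0.007 ]
```

```bash
python3 -m creep '[1,10,-7,0,0,0,0, 1,17,-12.5,0,0,0,0, 1,18,-13,0,0,0,0, 1,18,-13,0,0,0,0, 1,18,-13,0,0,0,0, 1,18,-13,0,0,0,0, 1,18,-13,0,0,0,0, 1,18,-13,0,0,0,0, 1,18,-13,0,0,0,0, 1,18,-13,0,0,0,0]' 5
python3 -m creep '[1,18,-13,4,0,0,0, 1,18,-13,8,0,0,0, 1,18,-13,10,0,0,0, 1,18,-13,10,0,0,0, 1,18,-13,10,0,0,0, 1,18,-13,10,0,0,0, 1,18,-13,10,0,0,0, 1,18,-13,10,0,0,0, 1,18,-13,8,0,0,0, 1,8,-6,4,0,0,0]'
python3 - <<'E'
from h import *
grab('wrist','w1')
s=ctrl.get_state();d=np.array([.4268,-.1628,.06])-s['eef_pos'];print(s['eef_pos'],s['eef_rot'].round(3),s['joints'].round(1),s['opening'],s['wrist_force'],s['time_s'],'tool mm',(s['eef_rot'].T@d*1000).round(1))
E
```

```text
time_s: 1.1
eef_pos: [0.3124, -0.3358, 0.1837]
eef_rot: [[0.934, 0.357, -0.0], [0.357, -0.934, 0.0], [0.0, -0.0, -1.0]]
wrist_force: [-0.1, -0.5, 0.2]
opening: 0.0174
time_s: 2.1
eef_pos: [0.427, -0.16, 0.0991]
eef_rot: [[0.934, 0.358, -0.001], [0.358, -0.934, 0.001], [-0.001, -0.001, -1.0]]
wrist_force: [0.1, 0.1, 0.9]
opening: 0.0005
[ 0.42714641 -0.15972245  0.09886167] [[ 0.934  0.358 -0.001]
 [ 0.358 -0.934  0.001]
 [-0.001 -0.001 -1.   ]] [-25.1  10.8 107.3   0.   62.   43.9] 0.0006472667560998995 [-0.22795216  0.94456189 -1.10279491] 2.15 tool mm [-1.4  2.8 38.9]
```

View pics/w1.png

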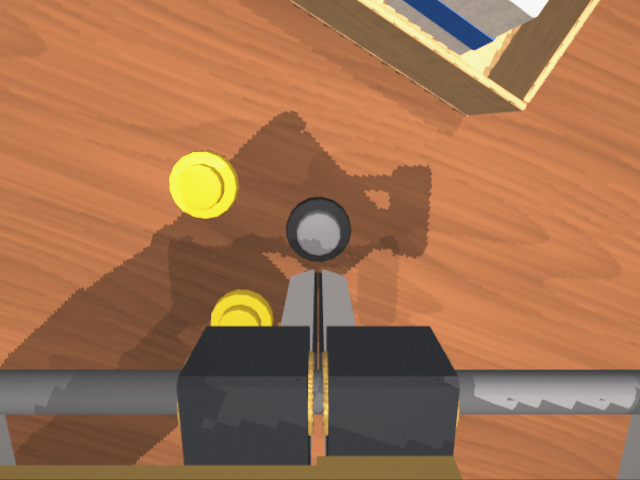

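The wrist view shows the shut fingers just short of the black button, whose cap is at (319,233). The carton corner is well clear.

Run:
```python
from h import *
c=load('w1');T=load('top1')
for z in(.014,.018,.022):print(pix(c,319,233,z),pix(T,412.4,254.8,z))
```

```text
[ 0.42790098 -0.16050242  0.014     ] [ 0.42626452 -0.16341434  0.014     ]
[ 0.42886163 -0.16012464  0.018     ] [ 0.42604199 -0.16272882  0.018     ]
[ 0.42982229 -0.15974685  0.022     ] [ 0.42581946 -0.1620433   0.022     ]
```

```bash
python3 -m creep '[1,0,1,4,0,0,0, 1,0,0.6,8,0,0,0, 1,0,0,10,0,0,0, 1,0,0,10,0,0,0, 1,0,0,10,0,0,0, 1,0,0,10,0,0,0, 1,0,0,8,0,0,0, 1,0,0,6,0,0,0, 1,0,0,3,0,0,0, 1,0,0,1,0,0,0]'
python3 -m creep '[1,0,0,1,0,0,0, 1,0,0,1,0,0,0, 1,0,0,1,0,0,0, 1,0,0,1,0,0,0, 1,0,0,1,0,0,0, 1,0,0,1,0,0,0, 1,0,0,1,0,0,0, 1,0,0,1,0,0,0, 1,0,0,1,0,0,0, 1,0,0,0,0,0,0]'
```

```text
time_s: 3.15
eef_pos: [0.4274, -0.1633, 0.0295]
eef_rot: [[0.934, 0.357, -0.0], [0.357, -0.934, 0.0], [-0.0, -0.0, -1.0]]
wrist_force: [-0.9, 0.2, -0.8]
opening: 0.0004
time_s: 4.15
eef_pos: [0.4273, -0.1633, 0.0206]
eef_rot: [[0.934, 0.357, -0.0], [0.357, -0.934, 0.0], [-0.0, -0.0, -1.0]]
wrist_force: [-0.1, 0.1, -0.3]
opening: 0.0007
```

```bash
python3 -m creep '[1,0,0,1,0,0,0, 1,0,0,1,0,0,0, 1,0,0,1,0,0,0, 1,0,0,1,0,0,0, 1,0,0,1,0,0,0, 1,0,0,1,0,0,0, 1,0,0,0,0,0,0, 1,0,0,0,0,0,0, 1,0,0,0,0,0,0, 1,0,0,0,0,0,0]'
```

```text
time_s: 5.15
eef_pos: [0.4274, -0.1634, 0.0148]
eef_rot: [[0.934, 0.357, 0.0], [0.357, -0.934, -0.0], [0.0, 0.0, -1.0]]
wrist_force: [0.1, -0.1, 0.2]
opening: 0.0002
```

```bash
python3 -m creep '[1,0,0,0.5,0,0,0, 1,0,0,0.5,0,0,0, 1,0,0,0.5,0,0,0, 1,0,0,0.5,0,0,0, 1,0,0,0.5,0,0,0, 1,0,0,0.5,0,0,0, 1,0,0,0,0,0,0, 1,0,0,0,0,0,0, 1,0,0,0,0,0,0, 1,0,0,0,0,0,0]'
python3 - <<'E'
from h import *
a=[]
for i in range(6): ctrl.camera('side') if i<5 else grab('side','s2'); a.append(ctrl.get_state()['wrist_force'])
print(np.mean(a,0),np.std(a,0))
a=cv2.imread('pics/s2.png')[150:270,300:460]; cv2.imwrite('pics/c3.png',cv2.resize(a,None,fx=4,fy=4,interpolation=cv2.INTER_CUBIC))
E
```

```text
time_s: 6.15
eef_pos: [0.4274, -0.1634, 0.0118]
eef_rot: [[0.934, 0.357, 0.0], [0.357, -0.934, -0.0], [0.0, 0.0, -1.0]]
wrist_force: [0.3, -0.2, -0.3]
opening: 0.0009
[-0.0781479   0.26509644  0.17898533] [0.78586213 0.32841288 0.53544009]
```

View pics/c3.png

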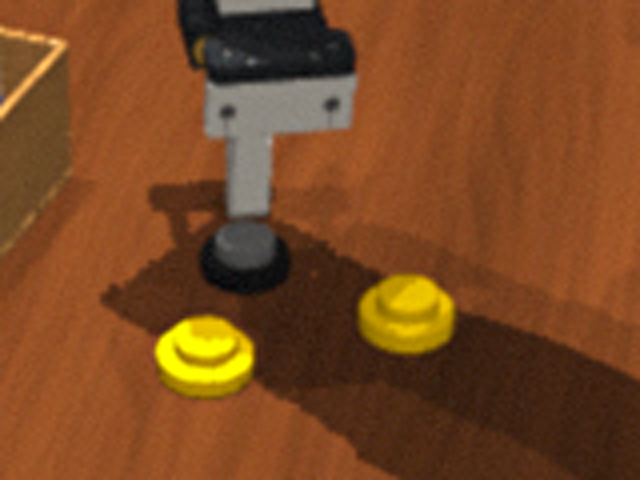

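The side view shows the fingertips ending at about pixel (362,204). That is just above or behind the cap top at (362,209), so I'll check consistency.

Run:
```python
from h import *
S=load('s2');s=ctrl.get_state();p=s['eef_pos'];print(p,proj(S,p))
print('tip px at z.0118',pix(S,361.8,203.8,.0118))
f=240/np.tan(np.radians(S['fov_y'])/2)
for z in(.005,.01,.015,.02,.025,.03,.035):print(z,pix(S,361.8,208.7,z))
for d in(.016,-.016):
  print([np.round(proj(S,[.427+a,-.1628+b,.0168]),1) for a,b in((d,0),(0,d))])
c=grab('wrist','w2')
cv2.imwrite('pics/w2c.png',cv2.resize(c['frame'][180:400,180:460,::-1],None,fx=2.5,fy=2.5))
t=ctrl.camera('top')
```

```text
[ 0.42738552 -0.16334162  0.01175347] (np.float64(361.3591962536271), np.float64(211.38573249614177))
tip px at z.0118 [ 0.43224564 -0.19133588  0.0118    ]
0.005 [ 0.43036573 -0.18297161  0.005     ]
0.01 [ 0.42898806 -0.17580513  0.01      ]
0.015 [ 0.42761039 -0.16863864  0.015     ]
0.02 [ 0.42623271 -0.16147215  0.02      ]
0.025 [ 0.42485504 -0.15430567  0.025     ]
0.03 [ 0.42347737 -0.14713918  0.03      ]
0.035 [ 0.4220997  -0.13997269  0.035     ]
[array([354.1, 208.6]), array([360. , 213.8])]
[array([369.1, 210.5]), array([363.1, 205.4])]
```

View pics/w2c.png

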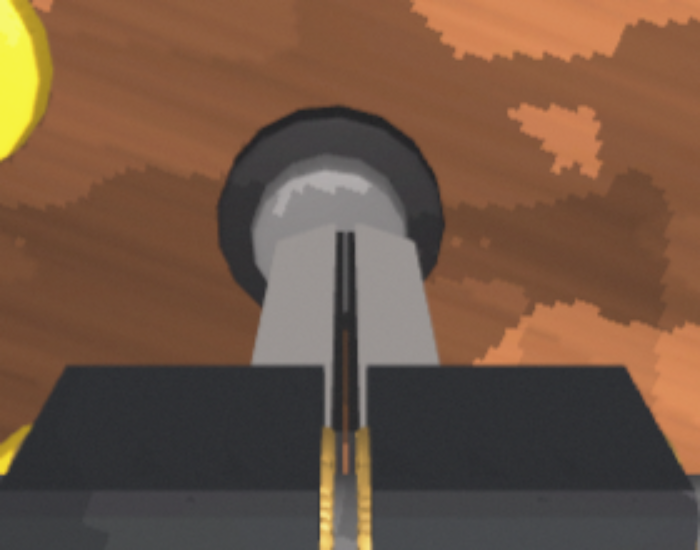

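Run:
```python
from h import *
for n,b in(('w1',(293,200,355,265)),('w2',(240,210,380,330))):
    c=load(n);R=np.array(c['R']);o=-R.T@c['t'];f=240/np.tan(np.radians(c['fov_y'])/2)
    print(n,'cam',o.round(4),'f',f,'axis',R[2].round(3), 'principal',c['cx'],c['cy'])
    for X in([.4274,-.1634,.0118],[.4268,-.1628,.017],[.4268,-.1628,.022]):print(np.round(proj(c,X),1))
# known-size in other views: housing & cap
S=load('s2');T=load('top1')
print('cams',-np.array(S['R']).T@S['t'],-np.array(T['R']).T@T['t'])
# predicted vs seen finger body in side: row of finger shaft top (crop 132) 
a=cv2.imread('pics/w1.png')[185:280,270:370]; b=cv2.imread('pics/w2.png')[210:310,255:375]
a=cv2.resize(a,(390,380));b=cv2.resize(b,(400,380));cv2.imwrite('pics/c4.png',np.hstack([a,b]))
```

```text
w1 cam [ 0.4965 -0.1335  0.2996] f 409.46219630884843 axis [-0.236 -0.089 -0.968] principal 317.7248756396178 234.04301789152046
[322.5 234.3]
[321.5 236.6]
[321.5 238.4]
w2 cam [ 0.4968 -0.1369  0.2123] f 409.46219630884843 axis [-0.235 -0.09  -0.968] principal 317.7248756396178 234.04301789152046
[317.8 275.2]
[316.3 279.4]
[316.3 283.1]
cams [0.2437083  0.78799919 0.6824385 ] [0.36020887 0.04007537 1.20136475]
```

View pics/c4.png

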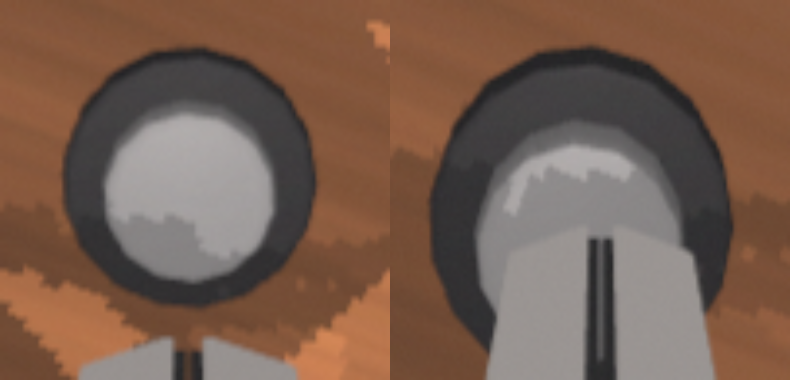

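The wrist view puts the tip over the cap's middle with no contact force yet. The side view also suggests it is still above the cap, so I'll keep going down gently.

```bash
python3 -m creep '[1,0,0,0.5,0,0,0, 1,0,0,0.5,0,0,0, 1,0,0,0.5,0,0,0, 1,0,0,0.5,0,0,0, 1,0,0,0.5,0,0,0, 1,0,0,0.5,0,0,0, 1,0,0,0.5,0,0,0, 1,0,0,0.5,0,0,0, 1,0,0,0,0,0,0, 1,0,0,0,0,0,0]'
python3 - <<'E'
from h import *
a=[]
for i in range(4): ctrl.camera('side'); a.append(ctrl.get_state()['wrist_force'])
s=ctrl.get_state();print(np.mean(a,0),s['eef_pos'],s['time_s'])
c=grab('side','s3')
f=c['frame'][170:240,320:410,::-1]; g=cv2.imread('pics/s2.png')[170:240,320:410]
cv2.imwrite('pics/c5.png',np.hstack([cv2.resize(x,None,fx=4.4,fy=4.4,interpolation=cv2.INTER_CUBIC) for x in(g,f)]))
E
```

```text
time_s: 7.55
eef_pos: [0.4274, -0.1634, 0.0078]
eef_rot: [[0.934, 0.357, -0.0], [0.357, -0.934, 0.0], [-0.0, -0.0, -1.0]]
wrist_force: [-0.3, -0.3, -0.7]
opening: 0.0005
[-0.13278149  0.20482679  0.19570102] [ 0.42743576 -0.16336043  0.00776251] 7.75
```

View pics/c5.png

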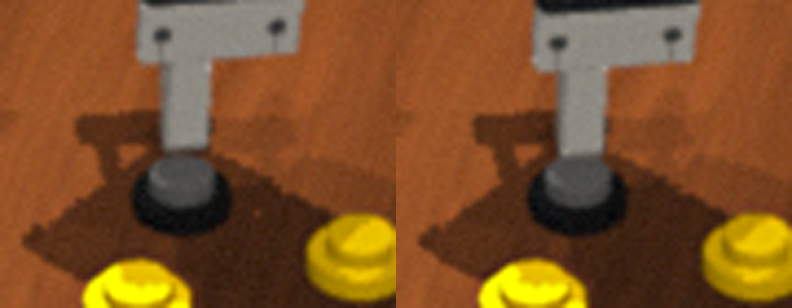

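```bash
python3 -m creep '[1,0,0,0.5,0,0,0, 1,0,0,0.5,0,0,0, 1,0,0,0.5,0,0,0, 1,0,0,0.5,0,0,0, 1,0,0,0.5,0,0,0, 1,0,0,0.5,0,0,0, 1,0,0,0.5,0,0,0, 1,0,0,0.5,0,0,0, 1,0,0,0,0,0,0, 1,0,0,0,0,0,0]'
python3 - <<'E'
from h import *
a=[]
for i in range(4): ctrl.camera('side'); a.append(ctrl.get_state()['wrist_force'])
s=ctrl.get_state();print(np.mean(a,0),s['eef_pos'],s['time_s'])
E
```

```text
time_s: 8.8
eef_pos: [0.4274, -0.1634, 0.0037]
eef_rot: [[0.934, 0.357, -0.0], [0.357, -0.934, 0.0], [-0.0, -0.0, -1.0]]
wrist_force: [0.1, 0.0, 1.0]
opening: 0.0006
[-0.04944092 -0.48457994  0.02436599] [ 0.42738984 -0.16335407  0.00375975] 9.0
```

No contact at a reading of z=0.004 means the state's height (or the TCP length) is biased low, as the side view indicated. I'll keep feeling downward.

```bash
python3 -m creep '[1,0,0,0.5,0,0,0, 1,0,0,0.5,0,0,0, 1,0,0,0.5,0,0,0, 1,0,0,0.5,0,0,0, 1,0,0,0.5,0,0,0, 1,0,0,0.5,0,0,0, 1,0,0,0.5,0,0,0, 1,0,0,0.5,0,0,0, 1,0,0,0,0,0,0, 1,0,0,0,0,0,0]'
cat > chk.py <<'E'
from h import *
a=[]
for i in range(4): ctrl.camera('side'); a.append(ctrl.get_state()['wrist_force'])
s=ctrl.get_state();print(np.mean(a,0),s['eef_pos'],s['time_s'])
E
python3 chk.py
```

```text
time_s: 10.0
eef_pos: [0.4274, -0.1634, -0.0002]
eef_rot: [[0.934, 0.357, -0.0], [0.357, -0.934, 0.0], [-0.0, -0.0, -1.0]]
wrist_force: [-0.5, 0.4, 0.6]
opening: 0.0004
[-0.69318544 -0.2220714   1.23964082] [ 4.27392449e-01 -1.63359678e-01 -2.51493374e-04] 10.2
```

```bash
python3 -m creep '[1,0,0,0.5,0,0,0, 1,0,0,0.5,0,0,0, 1,0,0,0.5,0,0,0, 1,0,0,0.5,0,0,0, 1,0,0,0.5,0,0,0, 1,0,0,0.5,0,0,0, 1,0,0,0,0,0,0, 1,0,0,0,0,0,0, 1,0,0,0,0,0,0, 1,0,0,0,0,0,0]'; python3 chk.py
```

```text
time_s: 11.2
eef_pos: [0.4274, -0.1634, -0.0032]
eef_rot: [[0.934, 0.357, 0.0], [0.357, -0.934, 0.0], [0.0, 0.0, -1.0]]
wrist_force: [-0.2, -0.5, 2.4]
opening: 0.0007
[-0.67135693  0.14381961  2.44311737] [ 0.42743498 -0.16337931 -0.00322789] 11.4
```

```bash
python3 -m creep '[1,0,0,0.5,0,0,0, 1,0,0,0.5,0,0,0, 1,0,0,0.5,0,0,0, 1,0,0,0.5,0,0,0, 1,0,0,0.5,0,0,0, 1,0,0,0.5,0,0,0, 1,0,0,0.5,0,0,0, 1,0,0,0.5,0,0,0, 1,0,0,0,0,0,0, 1,0,0,0,0,0,0]'; python3 chk.py
```

```text
time_s: 12.4
eef_pos: [0.4277, -0.1635, -0.006]
eef_rot: [[0.934, 0.357, 0.001], [0.357, -0.934, -0.0], [0.0, 0.0, -1.0]]
wrist_force: [-8.8, 4.1, 27.7]
opening: 0.0007
[-9.18064924  4.09190986 26.80124891] [ 0.42763724 -0.16346604 -0.00598416] 12.6
```

The button bottomed out at 27 N. Contact began near reading z≈0, so true height is about 17–19 mm above the reading. I'll release and go up.

```bash
python3 -m creep '[1,0,0,-4,0,0,0, 1,0,0,-8,0,0,0, 1,0,0,-14,0,0,0, 1,0,0,-18,0,0,0, 1,0,0,-20,0,0,0, 1,0,0,-20,0,0,0, 1,0,0,-20,0,0,0, 1,0,0,-20,0,0,0, 1,0,0,-16,0,0,0, 1,0,0,-6,0,0,0]'
python3 -m creep '[1,4,-9,0,0,0,0, 1,8,-18,0,0,0,0, 1,9,-20,0,0,0,0, 1,9,-20,0,0,0,0, 1,9,-20,0,0,0,0, 1,9,-20,0,0,0,0, 1,9,-20,0,0,0,0, 1,9,-20,0,0,0,0, 1,9,-20,0,0,0,0, 1,9,-20,0,0,0,0]'
python3 -m creep '[1,9,-20,0,0,0,0, 1,9,-20,0,0,0,0, 1,9,-20,0,0,0,0, 1,9,-20,0,0,0,0, 1,9,-20,0,0,0,0, 1,9,-20,0,0,0,0, 1,9,-20,0,0,0,0, 1,9,-20,0,0,0,0, 1,8,-18,0,0,0,0, 1,5,-12,0,0,0,0]'
python3 - <<'E'
from h import *
a=grab('side','s4')['frame'];b=grab('wrist','w4')['frame']
s=ctrl.get_state();p=s['eef_pos'];print(p,s['joints'].round(1),s['wrist_force'].round(1),s['time_s'],'tool mm',(s['eef_rot'].T@(np.array([.449,.258,.057])-p)*1000).round(1))
S=load('s4')
for z in(0,.017):print('tip pred side',np.round(proj(S,p+[0,0,z]),1))
cv2.imwrite('pics/c6.png',np.hstack([cv2.resize(a[150:450,150:450,::-1],(400,400)),cv2.resize(b[:,80:560,::-1],(400,400))]))
E
```

```text
time_s: 13.6
eef_pos: [0.4278, -0.1635, 0.1402]
eef_rot: [[0.934, 0.357, 0.002], [0.357, -0.934, -0.001], [0.001, 0.001, -1.0]]
wrist_force: [-0.4, 0.3, 0.8]
opening: 0.0007
time_s: 14.6
eef_pos: [0.4384, 0.0427, 0.1377]
eef_rot: [[0.934, 0.357, -0.002], [0.357, -0.934, 0.0], [-0.002, -0.001, -1.0]]
wrist_force: [-0.0, 0.3, 0.3]
opening: 0.0004
time_s: 15.6
eef_pos: [0.4499, 0.2505, 0.1376]
eef_rot: [[0.934, 0.358, -0.002], [0.358, -0.934, -0.001], [-0.002, 0.0, -1.0]]
wrist_force: [-0.3, 0.1, 0.1]
opening: 0.0005
[0.45008556 0.25020016 0.13787181] [25.  15.3 96.   0.  68.8 94. ] [-0.3  0.4 -0.3] 15.7 tool mm [ 1.9 -7.7 80.9]
tip pred side [287.5 298.7]
tip pred side [286.8 289.8]
```

View pics/c6.png

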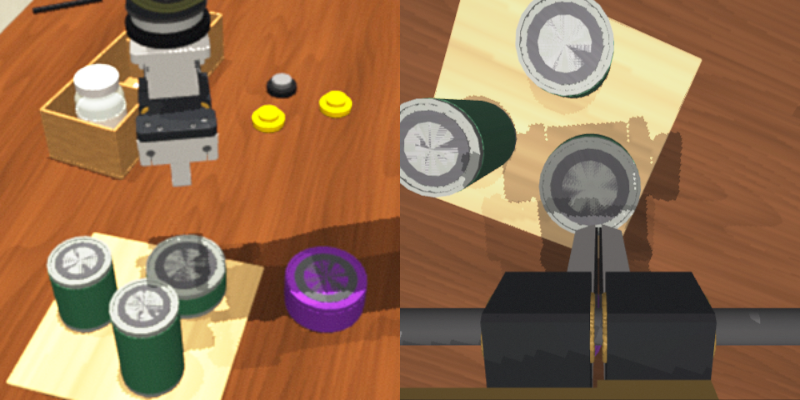

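The side view shows the tip at pixel (286,288), about 19 mm higher than the state reads, with xy consistent. The wrist view shows the green-sided tin ahead of the fingers, its lid centre at about (308,224).

Run:
```python
from h import *
c=load('w4')
for off in(0,.018):print(off,pix(c,308,224.4,.046-off))
for off in(0,.018):print('mid/tall',pix(c,80+(566-400)*1.2,40*1.2,.086-off),pix(c,80+(430-400)*1.2,148*1.2,.111-off))
```

```text
0 [0.45244307 0.26005577 0.046     ]
0.018 [0.44830555 0.25894932 0.028     ]
mid/tall [0.55226647 0.31414945 0.086     ] [0.45422769 0.37268197 0.111     ]
mid/tall [0.55459814 0.31672875 0.068     ] [0.44904769 0.38018305 0.093     ]
```

```bash
python3 -m creep '[1,1,-4,6,0,0,0, 1,1,-4,10,0,0,0, 1,0,0,12,0,0,0, 1,0,0,12,0,0,0, 1,0,0,12,0,0,0, 1,0,0,12,0,0,0, 1,0,0,9,0,0,0, 1,0,0,6,0,0,0, 1,0,0,3,0,0,0, 1,0,0,1,0,0,0]'
python3 - <<'E'
from h import *
a=grab('side','s5')['frame']
S=load('s5');s=ctrl.get_state();p=s['eef_pos'];print(p,s['wrist_force'].round(1))
for z in(0,.018):print(np.round(proj(S,p+[0,0,z]),1))
print('lid',np.round(proj(S,[.449,.2585,.046]),1))
cv2.imwrite('pics/c7.png',cv2.resize(a[230:430,180:380,::-1],(600,600),interpolation=cv2.INTER_CUBIC))
E
python3 -m creep '[1,0,0,0,0,0,0, 1,0,0,0,0,0,0, 1,0,0,0,0,0,0, 1,0,0,0,0,0,0, 1,0,0,0,0,0,0, 1,0,0,0,0,0,0, 1,0,0,0,0,0,0, 1,0,0,0,0,0,0, 1,0,0,0,0,0,0, 1,0,0,0,0,0,0]'
python3 -m creep '[1,0,0,0,0,0,0, 1,0,0,0,0,0,0, 1,0,0,0,0,0,0, 1,0,0,0,0,0,0, 1,0,0,0,0,0,0, 1,0,0,0,0,0,0, 1,0,0,0,0,0,0, 1,0,0,0,0,0,0, 1,0,0,0,0,0,0, 1,0,0,0,0,0,0]'
```

```text
time_s: 16.7
eef_pos: [0.4499, 0.2573, 0.0556]
eef_rot: [[0.934, 0.357, 0.0], [0.357, -0.934, 0.0], [0.0, -0.0, -1.0]]
wrist_force: [-0.4, 0.7, 0.1]
opening: 0.0003
[0.44988007 0.25736024 0.05573755] [-0.1  0.5  0.2]
[289.6 342. ]
[288.9 333.7]
lid [290.3 347.1]
time_s: 17.75
eef_pos: [0.4498, 0.2573, 0.0557]
eef_rot: [[0.934, 0.357, -0.0], [0.357, -0.934, -0.0], [-0.0, -0.0, -1.0]]
wrist_force: [0.7, -0.4, -0.0]
opening: 0.0004
time_s: 18.75
eef_pos: [0.4498, 0.2573, 0.0558]
eef_rot: [[0.934, 0.357, -0.0], [0.357, -0.934, 0.0], [-0.0, -0.0, -1.0]]
wrist_force: [0.4, 0.1, 0.6]
opening: 0.0003
```

View pics/c7.png

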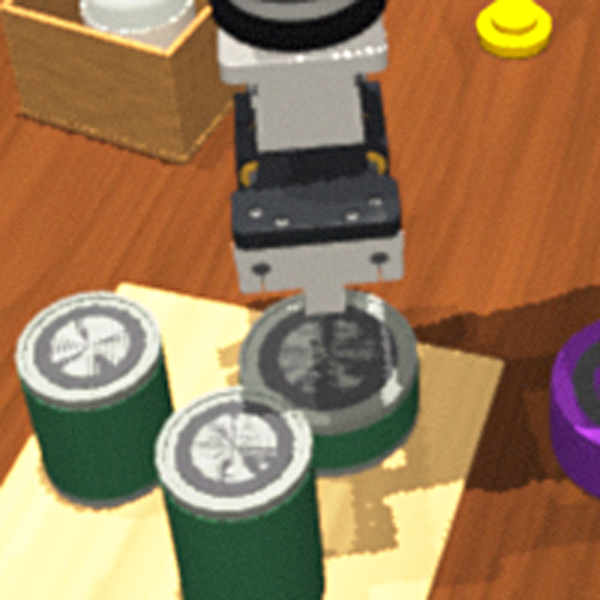

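The tip is at (288,333) and the lid centre at (289,348), so the tip is about 3 cm above the middle of the flat tin without touching; it was held 2 s. Next I go up and over to the empty compartment.

```bash
python3 -m creep '[1,0,0,-4,0,0,0, 1,0,0,-8,0,0,0, 1,0,0,-12,0,0,0, 1,0,0,-14,0,0,0, 1,0,0,-14,0,0,0, 1,0,0,-14,0,0,0, 1,0,0,-12,0,0,0, 1,0,0,-8,0,0,0, 1,0,0,-4,0,0,0, 1,0,0,0,0,0,0]'
python3 -m creep '[1,1,8,0,0,0,0, 1,2,17,0,0,0,0, 1,2.4,20,0,0,0,0, 1,2.4,20,0,0,0,0, 1,2.4,20,0,0,0,0, 1,2.4,20,0,0,0,0, 1,2.4,20,0,0,0,0, 1,2.4,20,0,0,0,0, 1,2.4,20,0,0,0,0, 1,2.4,20,0,0,0,0]'
python3 -m creep '[1,2.4,20,0,0,0,0, 1,2.4,20,0,0,0,0, 1,2.4,20,0,0,0,0, 1,2.4,20,0,0,0,0, 1,2.4,20,0,0,0,0, 1,2.4,20,0,0,0,0, 1,2.4,20,0,0,0,0, 1,2.4,20,0,0,0,0, 1,2,17,0,0,0,0, 1,1,10,0,0,0,0]'
python3 - <<'E'
from h import *
a=grab('side','s6')['frame'];b=grab('wrist','w6')['frame']
s=ctrl.get_state();p=s['eef_pos'];print(p,s['joints'].round(1),s['wrist_force'].round(1),s['time_s'],'tool mm',(s['eef_rot'].T@(np.array([.6245,-.0765,.094])-p)*1000).round(1))
S=load('s6')
for z in(0,.018):print('tip pred side',np.round(proj(S,p+[0,0,z]),1))
cv2.imwrite('pics/c8.png',np.hstack([cv2.resize(a[100:300,170:370,::-1],(400,400)),cv2.resize(b[:,80:560,::-1],(400,400))]))
E
```

```text
time_s: 19.75
eef_pos: [0.4499, 0.2574, 0.1461]
eef_rot: [[0.934, 0.357, 0.0], [0.357, -0.934, 0.0], [0.001, -0.0, -1.0]]
wrist_force: [0.2, -0.5, -0.7]
opening: 0.0003
time_s: 20.75
eef_pos: [0.5367, 0.0911, 0.1451]
eef_rot: [[0.934, 0.357, -0.001], [0.357, -0.934, -0.0], [-0.001, -0.0, -1.0]]
wrist_force: [0.8, -0.5, -0.2]
opening: 0.0006
time_s: 21.75
eef_pos: [0.6243, -0.076, 0.1451]
eef_rot: [[0.935, 0.356, -0.001], [0.356, -0.935, 0.0], [-0.001, -0.0, -1.0]]
wrist_force: [-0.8, 0.2, 0.1]
opening: 0.0002
[ 0.6240797  -0.07555029  0.14514598] [-10.2  29.   75.9  -0.   75.1  58.9] [-0.1 -0.3 -0.1] 21.85 tool mm [ 0.1  1.1 51.1]
tip pred side [252.3 166.1]
tip pred side [251.3 157.8]
```

View pics/c8.png

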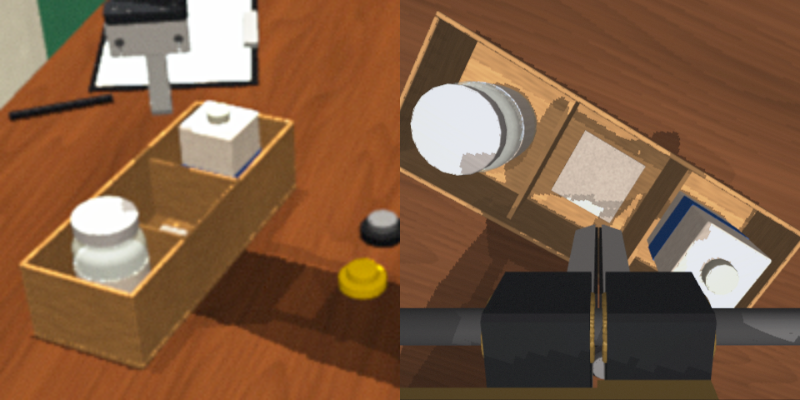

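The tip is at side pixel (250,155) and the card lies under and ahead of the fingers in the wrist view. Jar and milk are clear on either side, so I'm descending 52 mm.

```bash
python3 -m creep '[1,0,1,3,0,0,0, 1,0,0,6,0,0,0, 1,0,0,8,0,0,0, 1,0,0,9,0,0,0, 1,0,0,9,0,0,0, 1,0,0,8,0,0,0, 1,0,0,5,0,0,0, 1,0,0,3,0,0,0, 1,0,0,1,0,0,0, 1,0,0,0,0,0,0]'
python3 -m creep '[1,0,0,0,0,0,0, 1,0,0,0,0,0,0, 1,0,0,0,0,0,0, 1,0,0,0,0,0,0, 1,0,0,0,0,0,0, 1,0,0,0,0,0,0, 1,0,0,0,0,0,0, 1,0,0,0,0,0,0, 1,0,0,0,0,0,0, 1,0,0,0,0,0,0]'
python3 -m creep '[1,0,0,0,0,0,0, 1,0,0,0,0,0,0, 1,0,0,0,0,0,0, 1,0,0,0,0,0,0, 1,0,0,0,0,0,0, 1,0,0,0,0,0,0, 1,0,0,0,0,0,0, 1,0,0,0,0,0,0, 1,0,0,0,0,0,0, 1,0,0,0,0,0,0]'
python3 - <<'E'
from h import *
a=grab('side','s7')['frame']
S=load('s7');p=ctrl.get_state()['eef_pos']
for z in(0,.018,.024):print(np.round(proj(S,p+[0,0,z]),1))
print('mouth',np.round(proj(S,[.6245,-.0765,.085]),1))
cv2.imwrite('pics/c9.png',cv2.resize(a[80:480,120:440,::-1],None,fx=1.5,fy=1.5,interpolation=cv2.INTER_CUBIC))
E
```

```text
time_s: 22.85
eef_pos: [0.6244, -0.0754, 0.0939]
eef_rot: [[0.934, 0.357, 0.0], [0.357, -0.934, -0.0], [0.0, 0.0, -1.0]]
wrist_force: [-0.8, 0.2, 0.4]
opening: 0.0006
time_s: 23.85
eef_pos: [0.6243, -0.0753, 0.0937]
eef_rot: [[0.934, 0.357, -0.0], [0.357, -0.934, 0.0], [-0.0, -0.0, -1.0]]
wrist_force: [0.1, 0.5, -0.4]
opening: 0.0006
time_s: 24.85
eef_pos: [0.6243, -0.0753, 0.0937]
eef_rot: [[0.934, 0.357, -0.0], [0.357, -0.934, -0.0], [-0.0, 0.0, -1.0]]
wrist_force: [-0.6, 0.1, -0.2]
opening: 0.001
[254.7 189. ]
[253.8 181.2]
[253.5 178.5]
mouth [255.3 192.5]
```

Run:
```python
from h import *
a=cv2.imread('pics/side1.png').astype(int);b=cv2.imread('pics/s7.png').astype(int)
for n,(x0,x1,y0,y1) in dict(cans=(185,325,325,445),jar=(200,240,205,240),cap=(350,372,203,222)).items():
    r=cv2.phaseCorrelate(a[y0:y1,x0:x1].mean(2).astype(np.float32),b[y0:y1,x0:x1].mean(2).astype(np.float32));print(n,r)
s=ctrl.get_state();print(s['eef_pos'],s['time_s']);ctrl.sign_off()
```

```text
cans ((0.01441308304396216, -0.014972395768097613), 0.9805652949545118)
jar ((-0.02675718691213902, 0.08191119175928918), 1.0093740127152866)
cap ((0.2088076420652083, 0.0012089454583659176), 0.9325351268053055)
[ 0.6243317  -0.07530556  0.09374568] 24.9
the job is handed in; nothing more can be done
```

I pressed the black call button to its stop and let it come up, then pointed at the flat tin and the empty middle compartment for about 2 s each. I handed the job in still pointing at the compartment, at about 25 s; no verdict was reported.

**Height disagreement:** The reported TCP height did not match the pictures. By the side camera, and by where the button was first felt, the fingertips were really about 18–20 mm higher than the state said; one rougher side reading gave 24 mm. I set the pointing heights so the fingertips stayed within the allowed range whichever was right.

**Button:** The force rose to about 27 N at the stop and fell back to about zero after release.

**Flat tin:** The fingertips were about 3 cm above the lid's middle by the side view.

**Compartment:** The final reading is (0.624, −0.075, 0.094), within about 2 mm sideways of the measured middle. Corrected for height, the tips are about 27–30 mm above the rim. I worked this out from the calibration, because the last picture would have exceeded the 12-picture limit.

**Nothing moved:** Comparing the first and last side pictures, the tin, the two cans and the jar shifted less than 0.1 px, and the button cap is back up (0.2 px). I did not compare the milk. Away from the button, wrist forces stayed within about 1 N, the noise level.

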